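Rebuild the weight stack on a dead-weight pressure tester

ROBOT

A 6-joint arm with a two-finger parallel gripper is mounted at the origin on the work surface. World frame = base frame: x ahead of the robot, y to its left, z up, the work surface at z = 0. Lengths are in m, angles in rad, forces in N, time in s.
With the tool pointing down it reaches from about 0.375 to 0.925 m from the base axis. Payload 5.7 kg.
Tool frame: the origin (TCP) lies between the finger pads; the fingertips stand tip_reach ahead of it and the grasp point (between the pads) lies 3 mm ahead of it (tip_reach is the distance from the TCP to the fingertips, in m); z points along the fingers, y is the line along which they close (so a half turn about z gives the same grasp; the last joint's range is limited). The gripper opens to 88 mm and grips with 3 to 60 N. Pads are 20 mm wide; open, the fingers measure 115 mm over their backs; the gripper's body (75 mm by 178 mm) begins 61 mm behind the grasp point.
Start: joints at [-1.284, 0.359, 1.51, -0, 1.272, -0.115], TCP at [0.235, -0.552, 0.245] pointing down, gripper open.
Joint ranges: [-2.97, 2.97], [-1.01, 2.36], [0.21, 2.38], [-0.96, 4.11], [0.2, 2.71], [-2.98, 2.98]. Speed limits (rad/s): [2.39, 2.39, 3.14, 3.14, 3.14, 3.14].

INTERFACE

Orientations are given as a 3x3 rotation matrix whose columns are the frame's x, y, z axes.
In Python, from rig import * gives the robot as it stands. The module is installed in compiled form; this text tells all that it offers.
- The arm moves only by the shell command python3 -m creep 'ROWS' [OPENING]. ROWS is JSON, a list of rows, each an object with "offset": the shift along the tool's x, y, z in cm, a list of three; "roll": the turn about the tool's z in rad. A call has 1 to 5 rows; each row is the pose to reach, as a shift and turn from the pose commanded when the call began, along the tool's axes at that moment; what a row does not reach only later rows make up. A row lasts 1/10 s, in which the tool goes at most 50 mm and 8.59 degrees, less where a joint would pass 70% of its speed; a pose out of reach is approached as far as the arm can. A call with a gripper value outside its range is refused whole. OPENING is the closure, from -1 (fully open) to 1 (shut), so that 0 is half open, set as the call begins (- or left out, the last holds). The fingers move at their own pace and stop on an object; the grip force is fixed at half the most. Time passes only in rows, so rows that repeat a pose let the fingers close. It gives the time, the measured TCP pose, the force, the opening and the grip force at its end, in the units of the state.
- get_state(): the state, without advancing time (a new reading comes with each control period).
- grab_frame(name): name is "side" or "top" or "wrist"; returns the picture (420x560x3 uint8, red, green, blue); there is no depth.
- camera_model(name): a dict with "fx", "fy", "cx", "cy" (pixels), "D" ([k1, k2, p1, p2, k3] as OpenCV has them; the pictures are not rectified), "world_from_camera" (4x4, takes a point from camera to world coordinates). Camera axes: x right, y down, z forward; pixel columns grow to the right and rows downward; lengths in m; the calibration is good to about 2 mm. A picture is of the moment at which its call begins: read the wrist's pose just before it. camera_model takes no time and is no camera call; for the wrist camera it gives the pose at the moment of the call.
- job_done(): hands the job in; it is judged then, once.
Trained networks look in the newest picture that a camera, given by its name, has taken for a name from the list of things; names that differ only in an ending like _2 or _b are one class to them, and where a whole thing is asked for, a point or a joint stands for the part that bears it (a point fixed in the world has none). Each returns a list of dicts, best first, with "confidence" (0 to 1); they miss things now and then, are a little off and sometimes report something else, mostly with a low value. They report only what shows in the picture. A call takes as long as a camera call. They do not tell look-alikes from the thing itself.
- masks_of(camera, target): "region" (420x560 bool, what is visible of it) and "pixel" ([row, column] in pixels, amid what is visible of it).
- tip_of(camera, target): "pixel" ([row, column] in pixels: a listed point, or the origin of a listed thing).
The state is a dict: "time": time; "qpos": joint angles; "joint_vel": joint speeds; "joint_efforts": joint torques, N m; "tcp_pos": TCP position; "tool_rot": TCP orientation; "contact_force": force on the tool from outside, world axes, zero at the start; "wrist_torque": the same for the moment, N m; "opening": opening from 0.0 (shut) to 1.0 (fully open); "grasp_force": force on a finger pad.
Only numpy, scipy, OpenCV 4.12 (cv2) and the standard library are available. Lean on these libraries where they do the work, as an engineer would, in place of code of your own. Each camera call takes 0.05 s, during which the arm holds its last target. There are 200 camera calls.

TASK

Set up the dead-weight tester for its next pressure point: stack all four steel weights on its carrier, the widest at the bottom and each next narrower one on top, every weight fully down over the spigot beneath it. The narrowest is still on the carrier from the last point, so it has to come off first and be put aside until its turn. Set every weight down rather than dropping it, keep the weights flat, and leave the gauge, adaptor and multimeter on the bench as they lie.

Things in the scene. Friction and masses are not known exactly. Their poses are not given: they have to be found in the camera images.
- weight_88: The widest. Starts flat on the bench. Plain steel disc weight, 88 mm in diameter, about 810 g, 18 mm thick. Grip the spigot on its top (28 mm in diameter, 14 mm tall, upper 4 mm tapered). A central recess (35 mm wide, 15 mm deep) in its underside fits over the spigot of the carrier or weight below, 3.5 mm play all round; seated, it adds 18 mm to the stack. Origin: centre of underside; z up.
- weight_74: Second widest. Starts flat on the bench. Plain steel disc weight, 74 mm in diameter, about 560 g, 18 mm thick. Grip the spigot on its top (28 mm in diameter, 14 mm tall, upper 4 mm tapered). A central recess (35 mm wide, 15 mm deep) in its underside fits over the spigot of the carrier or weight below, 3.5 mm play all round; seated, it adds 18 mm to the stack. Origin: centre of underside; z up.
- weight_62: Third widest. Starts flat on the bench. Plain steel disc weight, 62 mm in diameter, about 380 g, 18 mm thick. Grip the spigot on its top (28 mm in diameter, 14 mm tall, upper 4 mm tapered). A central recess (35 mm wide, 15 mm deep) in its underside fits over the spigot of the carrier or weight below, 3.5 mm play all round; seated, it adds 18 mm to the stack. Origin: centre of underside; z up.
- weight_50: The narrowest. Starts seated on the carrier. Plain steel disc weight, 50 mm in diameter, about 230 g, 18 mm thick. Grip the spigot on its top (28 mm in diameter, 14 mm tall, upper 4 mm tapered). A central recess (35 mm wide, 15 mm deep) in its underside fits over the spigot of the carrier or weight below, 3.5 mm play all round; seated, it adds 18 mm to the stack. Origin: centre of underside; z up.
- carrier: The tester's fixed weight carrier: a round steel plate 96 mm in diameter on a column at the right (-y) end of the tester, with a spigot like the weights' (28 mm in diameter, 14 mm tall). Origin: centre of the plate's top face, about 150 mm above the bench; z up. A weight seated on it has its origin there.
- tester: Fixed grey housing, 200 mm (x) by 320 (y), top 87 mm high; origin: centre of underside, on the bench. Carrier axis at x 0, y -100 mm. An upright dial gauge 102 mm wide, 236 mm to its top, stands at y +14 to +116, x -18 to +23; valves and reservoir reach 121 mm; a four-arm capstan sticks out to y +245 mm.
- gauge: Bystander: a loose pressure gauge lying face up, dark case with steel rim, 63 mm in diameter and 30 mm high, brass stem to 54 mm from its centre along its -x. Origin: centre of the case's underside.
- adaptor: Bystander: a loose brass thread adaptor standing upright, 34 mm across, 46 mm tall. Origin: centre of its underside.
- multimeter: Bystander: a loose yellow hand multimeter lying on its back, 168 mm (its x) by 80 by 36 mm high. Origin: centre of its underside.
Things that resemble listed ones, but are neither listed nor needed, are in the scene too. Leave any pink look-alike of the weight_50 alone. What is shaped like the weight_62 but pink is not meant.

How it is judged:
On the way, in this order (a step that is already met when the one before it is completed fails the run):
1. the 88 mm weight is fully down on the carrier (horizontal distance between weight_88 and carrier below 0.006 m and z of weight_88 in the frame of carrier between -0.003 and 0.003 m and angle between weight_88's own z axis and vertical below 0.06 rad), for 0.2 s.
2. the 74 mm weight is fully down on the 88 mm one (horizontal distance between weight_74 and weight_88 below 0.006 m and z of weight_74 in the frame of weight_88 between 0.015 and 0.021 m and angle between weight_74's own z axis and vertical below 0.06 rad), for 0.2 s.
3. the 62 mm weight is fully down on the 74 mm one (horizontal distance between weight_62 and weight_74 below 0.006 m and z of weight_62 in the frame of weight_74 between 0.015 and 0.021 m and angle between weight_62's own z axis and vertical below 0.06 rad), for 0.2 s.
4. the 50 mm weight is fully down on the 62 mm one (horizontal distance between weight_50 and weight_62 below 0.006 m and z of weight_50 in the frame of weight_62 between 0.015 and 0.021 m and angle between weight_50's own z axis and vertical below 0.06 rad), for 0.2 s.
At the end, for the whole second after the job is handed in: The four weights stand on the carrier, 88, 74, 62 and 50 mm from the bottom up, each nested over the spigot beneath it: axis within 6 mm of the part below, resting on its face within 3 mm, level within 0.06 rad, and at rest (under 0.02 m/s) (all of step 1 and all of step 2 and all of step 3 and all of step 4 and linear speed of each of weight_88, weight_74, weight_62, weight_50 below 0.02 m/s); the robot touches nothing.
It fails at once if a weight is dropped or knocked: it moves faster than 0.6 m/s while the fingers do not hold it ((linear speed of weight_88 above 0.6 m/s and contact force between the fingers and weight_88 below 0.05 N) or (linear speed of weight_74 above 0.6 m/s and contact force between the fingers and weight_74 below 0.05 N) or (linear speed of weight_62 above 0.6 m/s and contact force between the fingers and weight_62 below 0.05 N) or (linear speed of weight_50 above 0.6 m/s and contact force between the fingers and weight_50 below 0.05 N)).
It fails at once if a weight is tipped by more than 0.6 rad (angle between any of weight_88, weight_74, weight_62, weight_50's own z axis and vertical above 0.6 rad).
It fails at once if the loose gauge, the adaptor or the multimeter is shifted by more than 25 mm or toppled (distance of any of gauge, adaptor, multimeter from where it was at the start of the episode above 0.025 m or angle between any of gauge, adaptor, multimeter's own z axis and vertical above 0.5 rad).
It also fails if it takes over 128 s, if anything falls off the work surface, if the arm or the gripper's body presses on something with over 40 N, if the wrist force passes 120 N, or if a joint passes its speed limit or range.

## Working session

There is one attempt and no reset: what is moved stays moved. The work goes in short steps, Python scripts to look and compute and a shell command to move; the robot and the scene stay as the last step left them, time stands still between calls to the robot, and variables do not carry over. Pictures are saved under pics/ and viewed, at most 14 in all, crops included, and the job is handed in when it is done.

```bash
mkdir -p pics
cat > h.py <<'E'
from rig import *
import numpy as np, cv2, json
def snap(n, f):
    im=grab_frame(n); cv2.imwrite('pics/'+f,im[:,:,::-1]); return im
def ray(cm,px):
    K=np.array([[cm['fx'],0,cm['cx']],[0,cm['fy'],cm['cy']],[0,0,1.]])
    p=cv2.undistortPoints(np.array([[[px[1],px[0]]]],float),K,np.array(cm['D']))[0,0]
    T=np.array(cm['world_from_camera']); d=T[:3,:3]@np.array([p[0],p[1],1]); return T[:3,3],d
def at_z(cm,px,z):
    o,d=ray(cm,px); return o+d*(z-o[2])/d[2]
def proj(cm,P):
    T=np.linalg.inv(np.array(cm['world_from_camera']));K=np.array([[cm['fx'],0,cm['cx']],[0,cm['fy'],cm['cy']],[0,0,1.]])
    return cv2.projectPoints(np.array(P,float).reshape(-1,3),cv2.Rodrigues(T[:3,:3])[0],T[:3,3],K,np.array(cm['D']))[0].reshape(-1,2)
E
python3 - <<'E'
from h import *
np.set_printoptions(precision=4,suppress=True)
s=get_state(); print(s)
for c in('top','side'):
    im=snap(c,c+'0.png'); cm=camera_model(c); print(c,np.array(cm['world_from_camera'])[:3,3],cm['fx'])
    for n,z in(('weight_88',0),('weight_74',0),('weight_62',0),('weight_50',.15),('carrier',.15),('tester',0),('gauge',0),('adaptor',0),('multimeter',0)):
        for m in tip_of(c,n)[:4]: print(n,round(m['confidence'],2),np.array(m['pixel']),at_z(cm,m['pixel'],z))
E
```

```text
{'time': 0.0, 'qpos': array([-1.2841,  0.3595,  1.5114,  0.    ,  1.2725, -0.1151]), 'joint_vel': array([ 0.0008,  0.0006, -0.0006,  0.0011,  0.0001, -0.0004]), 'joint_efforts': array([  0.0003, -51.5363, -27.0737,   0.0677,   0.0354,  -0.0001]), 'tcp_pos': array([ 0.2345, -0.5516,  0.2438]), 'tool_rot': array([[ 0.9204,  0.3911, -0.0005],
       [ 0.3911, -0.9204,  0.0018],
       [ 0.0003, -0.0019, -1.    ]]), 'contact_force': array([-0.2566,  0.3901, -0.7118]), 'wrist_torque': array([-0.0059,  0.0194, -0.0284]), 'grasp_force': 0.0, 'opening': 0.9977267930343411}
top [0.3859 0.0079 1.4119] 536.3106830600595
weight_88 0.86 [196.5 379.9] [ 0.6027 -0.2622  0.    ]
weight_88 0.85 [268.2 215.7] [0.4071 0.1724 0.    ]
weight_88 0.84 [264.6 352.5] [ 0.4206 -0.1875  0.    ]
weight_88 0.7 [250.3 418.2] [ 0.4594 -0.3641  0.    ]
weight_74 0.86 [196.5 379.9] [ 0.6027 -0.2622  0.    ]
weight_74 0.85 [268.2 215.7] [0.4071 0.1724 0.    ]
weight_74 0.84 [264.6 352.5] [ 0.4206 -0.1875  0.    ]
weight_74 0.7 [250.3 418.2] [ 0.4594 -0.3641  0.    ]
weight_62 0.86 [196.5 379.9] [ 0.6027 -0.2622  0.  
[... 1048 characters left out ...]
 -0.164   0.    ]
weight_62 0.8 [204.7 265.8] [ 0.616  -0.2677  0.    ]
weight_62 0.7 [268.6 245.7] [0.6177 0.0731 0.    ]
weight_62 0.66 [193.2 316.5] [ 0.4546 -0.3643  0.    ]
weight_62 0.57 [223.3 325.3] [ 0.4234 -0.164   0.    ]
weight_50 0.8 [204.7 265.8] [0.5703 0.0139 0.15  ]
weight_50 0.7 [268.6 245.7] [0.5715 0.2668 0.15  ]
weight_50 0.66 [193.2 316.5] [ 0.4505 -0.0578  0.15  ]
weight_50 0.57 [223.3 325.3] [0.4273 0.0909 0.15  ]
carrier 0.93 [268.6 242.5] [0.5774 0.2673 0.15  ]
tester 0.94 [361.9 239.5] [0.5764 0.3544 0.    ]
gauge 0.83 [251.  321.4] [ 0.4325 -0.0195  0.    ]
adaptor 0.51 [233.6 261.5] [ 0.6032 -0.092   0.    ]
multimeter 0.88 [234.4 208.3] [ 0.7548 -0.0749  0.    ]
```

View pics/top0.png

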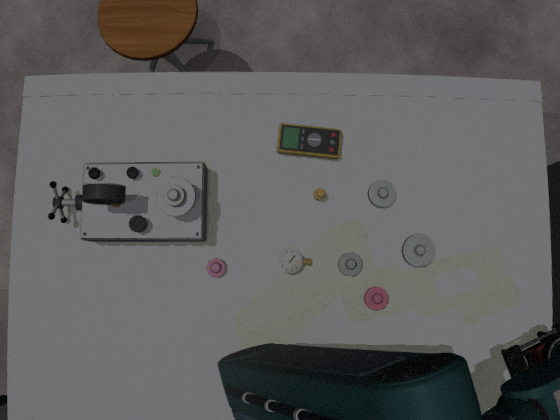

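View pics/side0.png

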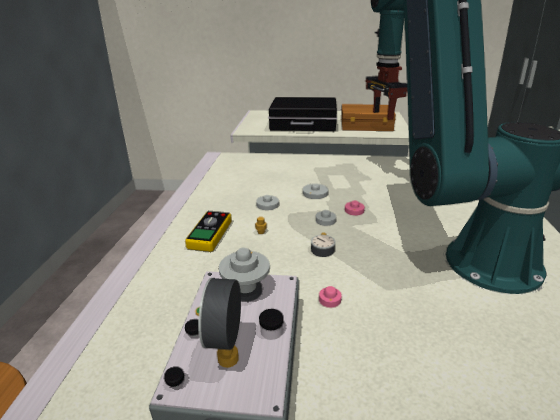

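The top view shows the tester on the left with the carrier at about (193,176). The 88 is at (250,418), the 74 at (194,381), the 62 at (264,350), and the pink look-alikes at (298,376) and (268,216). The side view agrees. Next I'll turn the tool so its axes line up with the world and look from the wrist.

```bash
python3 -m creep '[{"offset":[2,0,-1],"roll":-0.13},{"offset":[6,0,-3],"roll":-0.27},{"offset":[10.5,0,-5],"roll":-0.41},{"offset":[15,0,-7],"roll":-0.55},{"offset":[19,0,-8],"roll":-0.68}]' -1
python3 -m creep '[{"offset":[3,0,0],"roll":-0.13},{"offset":[6,0,0],"roll":-0.26},{"offset":[8,0,0],"roll":-0.38},{"offset":[9,0,0],"roll":-0.47},{"offset":[9,0,0],"roll":-0.49}]'
python3 -m creep '[{"offset":[0,0,0],"roll":0},{"offset":[0,0,0],"roll":0},{"offset":[0,0,0],"roll":0}]'
python3 - <<'E'
from h import *
np.set_printoptions(precision=4,suppress=True)
cm=camera_model('wrist');s=get_state();print(s['tcp_pos'],s['tool_rot'],s['qpos']);print(np.array(cm['world_from_camera']),cm['fx'])
print(np.round(proj(cm,[[.459,-.364,.032],[.603,-.262,.032],[.42,-.1875,.032]])))
snap('wrist','w1.png')
for n in('weight_88',):
    for m in tip_of('wrist',n): print(n,round(m['confidence'],2),np.array(m['pixel']),at_z(cm,m['pixel'],0))
E
```

```text
time: 1.5
tcp_pos: [0.4117, -0.4775, 0.3268]
tool_rot: [[0.465, 0.885, 0.002], [0.885, -0.465, -0.002], [-0.001, 0.003, -1.0]]
contact_force: [1.1, -1.0, 0.6]
opening: 1.003
grasp_force: 0.0
time: 2.0
tcp_pos: [0.4524, -0.3971, 0.3247]
tool_rot: [[-0.004, 1.0, 0.0], [1.0, 0.004, 0.0], [0.0, 0.0, -1.0]]
contact_force: [-0.2, 0.1, 0.1]
opening: 0.998
grasp_force: 0.0
time: 2.3
tcp_pos: [0.4514, -0.3992, 0.3246]
tool_rot: [[0.001, 1.0, -0.0], [1.0, -0.001, -0.0], [-0.0, -0.0, -1.0]]
contact_force: [-0.4, -0.3, 1.3]
opening: 1.002
grasp_force: 0.0
[ 0.4514 -0.3992  0.3246] [[ 0.0011  1.     -0.0001]
 [ 1.     -0.0011 -0.    ]
 [-0.     -0.0001 -1.    ]] [-0.8386  0.3034  1.3933 -0.0001  1.4449 -0.8375]
[[ 1.     -0.001   0.      0.4512]
 [-0.0009 -0.9636 -0.2675 -0.3267]
 [ 0.0003  0.2675 -0.9636  0.4651]
 [ 0.      0.      0.      1.    ]] 352.9307748801742
[[287. 143.]
 [415.  51.]
 [252. -25.]]
weight_88 0.97 [ 59.8 415.9] [ 0.6158 -0.2676  0.    ]
weight_88 0.85 [138.3 290.6] [ 0.4636 -0.3613  0.    ]
weight_88 0.74 [ 47.8 188.1] [ 0.3388 -0.2537 -0.    ]
```

View pics/w1.png

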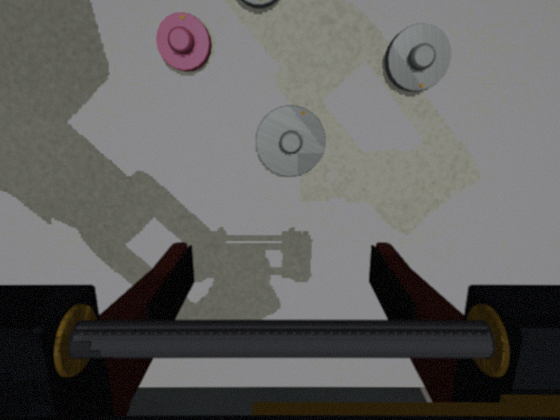

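The wrist view shows the 88 at (141,290) with its spigot up, the 74 at (57,418), the pink look-alike at (42,183), and the edge of the 62 at the top. Next I'll fit silhouettes for accurate positions and take the carrier and the 50 from the top and side views.

```bash
cat >> h.py <<'E'
def sil(cm,x,y,R,z0):
    a=np.linspace(0,2*np.pi,48,endpoint=False); P=[]
    for r,z in((R,0),(R,.018),(.014,.028),(.0115,.032)): P.append(np.c_[x+r*np.cos(a),y+r*np.sin(a),np.full(48,z0+z)])
    im=np.zeros((420*4,560*4),np.uint8); h=cv2.convexHull((proj(cm,np.vstack(P))*4+2).astype(np.int32)); cv2.fillConvexPoly(im,h,255)
    return im
def fit(cm,region,R,z0,xy):
    rg=cv2.resize(region.astype(np.uint8)*255,None,fx=4,fy=4,interpolation=cv2.INTER_NEAREST)
    def c(m): q=cv2.moments(m,True); return np.array([q['m10'],q['m01']])/q['m00']/4
    xy=np.array(xy,float)
    for _ in range(4):
        s=sil(cm,*xy,R,z0); e=c(rg)-c(s); u=proj(cm,[[*xy,z0+.01]])[0]+e
        d=at_z(cm,u[::-1],z0+.01)[:2]-at_z(cm,(u-e)[::-1],z0+.01)[:2]; xy=xy+d
    s=sil(cm,*xy,R,z0); return xy, (s&rg).astype(bool).sum()/(s|rg).astype(bool).sum()
E
cat > m.py <<'E'
from h import *
import sys
np.set_printoptions(precision=4,suppress=True)
def meas(cam,todo,cls='weight_88'):
    snap(cam,'last.png'); cm=camera_model(cam); ms=masks_of(cam,cls)
    for n,R,z,xy in todo:
        u=proj(cm,[[*xy,z+.01]])[0]
        if not(-20<u[0]<580 and -20<u[1]<440) or not ms: continue
        m=min(ms,key=lambda m:np.hypot(m['pixel'][1]-u[0],m['pixel'][0]-u[1]))
        if np.hypot(m['pixel'][1]-u[0],m['pixel'][0]-u[1])>40: print(cam,n,'none');continue
        print(cam,n,*fit(cm,m['region'],R,z,xy),round(m['confidence'],2))
W=[('88',.044,0,(.459,-.364)),('74',.037,0,(.61,-.265)),('62',.031,0,(.42,-.18)),('50',.025,.15,(.578,.253))]
E
python3 - <<'E'
from m import *
meas('wrist',W);meas('top',W);meas('side',W)
for c in('top','side'):
    cm=camera_model(c); print([(m['pixel'],m['confidence'],at_z(cm,m['pixel'],.15)) for m in tip_of(c,'carrier')],[at_z(cm,m['pixel'],0) for m in tip_of(c,'tester')])
E
```

```text
wrist 88 [ 0.4631 -0.3635] 0.9823691717719684 0.8
wrist 74 [ 0.613  -0.2672] 0.9729912107562798 0.74
top 88 [ 0.4602 -0.3618] 0.9611551759202765 0.64
top 74 [ 0.6091 -0.2649] 0.9460872872492155 0.84
top 62 [ 0.4229 -0.178 ] 0.9474943506579822 0.65
top 50 [0.5751 0.2567] 0.8735408560311284 0.65
side 88 [ 0.46   -0.3704] 0.8937315506164265 0.53
side 74 [ 0.6109 -0.2677] 0.7980845969672785 0.51
side 62 [ 0.4199 -0.1808] 0.8337216691378945 0.83
side 50 [0.5767 0.2555] 0.8770700636942675 0.91
[([194.3, 176.5], 0.79, array([0.5797, 0.2537, 0.15  ])), ([262.3, 288.5], 0.36, array([ 0.421 , -0.0161,  0.15  ]))] [array([0.5684, 0.3556, 0.    ])]
[([266.6, 243.7], 0.62, array([0.5764, 0.2611, 0.15  ]))] [array([0.5686, 0.357 , 0.    ])]
```

```bash
python3 -m creep '[{"offset":[2,0.5,0]},{"offset":[6,2,0]},{"offset":[10.5,4,0]},{"offset":[15,6,0]},{"offset":[19.5,7.5,0]}]' | tail -5 | head -2
python3 -m creep '[{"offset":[4.7,1,0]},{"offset":[9.5,2,0]},{"offset":[14,3,0]},{"offset":[18.5,4,0]},{"offset":[23,5,0]}]' >/dev/null
python3 -m creep '[{"offset":[4.7,0,0]},{"offset":[9.5,0,0]},{"offset":[14,0,0]},{"offset":[18.5,0,0.5]},{"offset":[21,0,1]}]' >/dev/null
python3 -m creep '[{"offset":[1,0,0.5]},{"offset":[1.5,0,1]},{"offset":[1.5,0,1]},{"offset":[1.5,0,1]}]'
python3 - <<'E'
from m import *
s=get_state(); print(s['tcp_pos'],s['qpos']); print(s['tool_rot'])
snap('wrist','w2.png'); meas('wrist',W); cm=camera_model('wrist')
print([(m['pixel'],m['confidence'],at_z(cm,m['pixel'],.15)) for m in tip_of('wrist','carrier')])
E
```

```text
[ 0.4518 -0.3984  0.3246] [-0.8374  0.3031  1.3937  0.      1.4449 -0.8384]
[[-0.001   1.     -0.    ]
 [ 1.      0.001   0.0001]
 [ 0.0001 -0.     -1.    ]]
wrist 88 [ 0.463  -0.3634] 0.9770025396924323 0.86
wrist 74 [ 0.6132 -0.2671] 0.9645488575348499 0.62
[]schema error: expected keys offset, roll
schema error: expected keys offset, roll
schema error: expected keys offset, roll
schema error: expected keys offset, roll
```

View pics/w2.png

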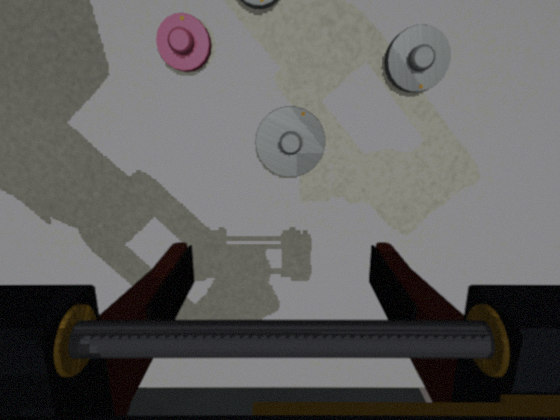

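The view is unchanged, because the calls were refused: every row needs a roll key. Sending the moves again.

```bash
python3 -m creep '[{"offset":[2,0.5,0],"roll":0},{"offset":[6,2,0],"roll":0},{"offset":[10.5,4,0],"roll":0},{"offset":[15,6,0],"roll":0},{"offset":[19.5,7.5,0],"roll":0}]' | head -2
python3 -m creep '[{"offset":[4.7,1,0],"roll":0},{"offset":[9.5,2,0],"roll":0},{"offset":[14,3,0],"roll":0},{"offset":[18.5,4,0],"roll":0},{"offset":[23,5,0],"roll":0}]' | head -2
python3 -m creep '[{"offset":[4.7,0,0],"roll":0},{"offset":[9.5,0,0],"roll":0},{"offset":[14,0,0],"roll":0},{"offset":[18.5,0,0.5],"roll":0},{"offset":[21,0,1],"roll":0}]' | head -2
python3 -m creep '[{"offset":[1,0,0.5],"roll":0},{"offset":[1.5,0,1],"roll":0},{"offset":[1.5,0,1],"roll":0},{"offset":[1.5,0,1],"roll":0}]'
python3 - <<'E'
from m import *
s=get_state(); print(s['tcp_pos'],s['qpos']); print(s['tool_rot'])
snap('wrist','w3.png'); meas('wrist',W); cm=camera_model('wrist')
print([(m['pixel'],m['confidence'],at_z(cm,m['pixel'],.15)) for m in tip_of('wrist','carrier')])
E
```

```text
time: 3.6
tcp_pos: [0.5272, -0.2005, 0.3248]
time: 4.1
tcp_pos: [0.5758, 0.0298, 0.3249]
time: 4.6
tcp_pos: [0.5748, 0.2411, 0.3148]
time: 5.0
tcp_pos: [0.5761, 0.2505, 0.3046]
tool_rot: [[0.0, 1.0, -0.0], [1.0, -0.0, -0.001], [-0.001, -0.0, -1.0]]
contact_force: [-0.3, 0.5, -0.5]
opening: 0.998
grasp_force: 0.0
[0.5761 0.2505 0.3046] [ 0.3004  0.3552  1.365  -0.0004  1.422   0.3006]
[[ 0.0001  1.     -0.0004]
 [ 1.     -0.0001 -0.0005]
 [-0.0005 -0.0004 -1.    ]]
wrist 50 [0.579 0.255] 0.9492426846777618 0.96
[([84.3, 280.4], 0.19, array([0.5759, 0.343 , 0.15  ]))]
```

View pics/w3.png

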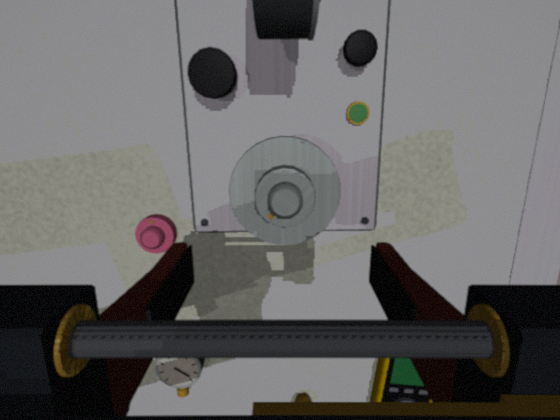

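The wrist view shows the carrier plate centred near (190,285), with the 50's spigot at (200,285) between the fingers. Centring and descending to the 50.

```bash
python3 -m creep '[{"offset":[0.2,0.1,2],"roll":0},{"offset":[0.3,0.2,5],"roll":0},{"offset":[0.4,0.2,8],"roll":0},{"offset":[0.4,0.2,10],"roll":0},{"offset":[0.4,0.2,10.5],"roll":0}]' -0.3
python3 -m creep '[{"offset":[0,0,0.3],"roll":0},{"offset":[0,0,0.6],"roll":0},{"offset":[0,0,0.6],"roll":0}]'
python3 - <<'E'
from m import *
snap('wrist','w4.png'); meas('wrist',W)
E
```

```text
time: 5.7
tcp_pos: [0.5767, 0.2546, 0.1973]
tool_rot: [[-0.0, 1.0, -0.004], [1.0, 0.0, -0.001], [-0.001, -0.004, -1.0]]
contact_force: [-0.6, -0.7, -0.0]
opening: 0.653
grasp_force: 0.0
time: 6.0
tcp_pos: [0.5788, 0.2558, 0.1946]
tool_rot: [[-0.001, 1.0, 0.001], [1.0, 0.001, 0.001], [0.001, 0.001, -1.0]]
contact_force: [0.8, -0.7, 0.8]
opening: 0.651
grasp_force: 0.0
wrist 50 [0.5789 0.255 ] 0.9588178689674294 0.61
```

View pics/w4.png

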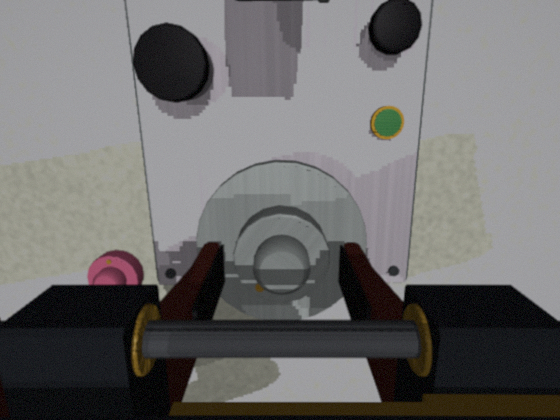

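The fingers straddle the spigot at (265,281). Going down carefully while watching the force.

```bash
python3 -m creep '[{"offset":[0,0,0.5],"roll":0},{"offset":[0,0,1],"roll":0},{"offset":[0,0,1.2],"roll":0},{"offset":[0,0,1.2],"roll":0}]' | sed -n 2p\;4p
python3 -m creep '[{"offset":[0,0,0.1],"roll":0},{"offset":[0,0,0.2],"roll":0},{"offset":[0,0,0.2],"roll":0}]' | sed -n 2p\;4p
python3 -m creep '[{"offset":[0,0,0.1],"roll":0},{"offset":[0,0,0.2],"roll":0},{"offset":[0,0,0.2],"roll":0}]' | sed -n 2p\;4p
```

```text
tcp_pos: [0.5777, 0.2556, 0.181]
contact_force: [-0.6, -0.2, -0.1]
tcp_pos: [0.5781, 0.2557, 0.1796]
contact_force: [-0.6, 0.2, 0.3]
tcp_pos: [0.578, 0.2557, 0.1775]
contact_force: [0.0, -0.3, 0.7]
```

```bash
python3 -m creep '[{"offset":[0,0,0.1],"roll":0},{"offset":[0,0,0.1],"roll":0}]' | sed -n 2p\;4p
python3 -m creep '[{"offset":[0,0,0],"roll":0},{"offset":[0,0,0],"roll":0},{"offset":[0,0,0],"roll":0},{"offset":[0,0,0],"roll":0},{"offset":[0,0,0],"roll":0}]' 1
python3 -m creep '[{"offset":[0,0,-0.5],"roll":0},{"offset":[0,0,-1.5],"roll":0},{"offset":[0,0,-3],"roll":0},{"offset":[0,0,-4],"roll":0},{"offset":[0,0,-4.5],"roll":0}]'
```

```text
tcp_pos: [0.5781, 0.2557, 0.1766]
contact_force: [-0.0, 0.1, 0.4]
time: 7.85
tcp_pos: [0.5782, 0.2557, 0.1767]
tool_rot: [[-0.001, 1.0, 0.0], [1.0, 0.001, 0.0], [0.0, 0.0, -1.0]]
contact_force: [1.2, 0.3, -0.9]
opening: 0.566
grasp_force: 30.0
time: 8.35
tcp_pos: [0.5788, 0.2559, 0.2234]
tool_rot: [[-0.001, 1.0, 0.002], [1.0, 0.001, 0.001], [0.001, 0.002, -1.0]]
contact_force: [0.2, 0.0, -1.8]
opening: 0.564
grasp_force: 30.0
```

The opening of 0.565 is 50 mm, so the fingers have gripped the disc's rim by their tips, not the spigot. I'll set it straight back and take it again by the spigot with a narrower opening.

```bash
python3 -m creep '[{"offset":[0,0,1],"roll":0},{"offset":[0,0,2.5],"roll":0},{"offset":[0,0,3.5],"roll":0},{"offset":[0,0,4],"roll":0},{"offset":[0,0,4.2],"roll":0}]'  | sed -n 2p\;4p
python3 -m creep '[{"offset":[0,0,0.1],"roll":0},{"offset":[0,0,0.2],"roll":0},{"offset":[0,0,0.3],"roll":0},{"offset":[0,0,0.3],"roll":0}]'  | sed -n 2p\;4p
python3 -m creep '[{"offset":[0,0,0],"roll":0},{"offset":[0,0,0],"roll":0},{"offset":[0,0,0],"roll":0}]' -0.35 | sed -n 5,6p
python3 -m creep '[{"offset":[0,0,-1],"roll":0},{"offset":[0,0,-2],"roll":0},{"offset":[0,0,-3],"roll":0},{"offset":[0,0,-3],"roll":0}]' -0.35 | sed -n 2p
python3 -m creep '[{"offset":[0,0,0],"roll":0},{"offset":[0,0,0],"roll":0},{"offset":[0,0,0],"roll":0}]' 0.1 | sed -n 5,6p
python3 - <<'E'
from m import *
meas('wrist',W); meas('wrist',W)
E
```

```text
tcp_pos: [0.5774, 0.2555, 0.1783]
contact_force: [0.5, 0.6, -2.3]
tcp_pos: [0.5783, 0.2557, 0.1769]
contact_force: [-0.2, -0.4, -2.4]
opening: 0.673
grasp_force: 0.0
tcp_pos: [0.5795, 0.2562, 0.2092]
opening: 0.463
grasp_force: 0.0
wrist 50 [0.5783 0.2552] 0.9307586459957802 0.95
wrist 50 [0.5782 0.255 ] 0.9340107580180279 0.92
```

```bash
python3 -m creep '[{"offset":[0,0,0.7],"roll":0},{"offset":[0,0,1.4],"roll":0},{"offset":[0,0,1.8],"roll":0},{"offset":[0,0,2],"roll":0},{"offset":[0,0,2],"roll":0}]' | sed -n 2p\;4p
for i in 1; do python3 -m creep '[{"offset":[0,0,0.1],"roll":0},{"offset":[0,0,0.2],"roll":0},{"offset":[0,0,0.2],"roll":0}]' | sed -n 2p\;4p
python3 -m creep '[{"offset":[0,0,0.1],"roll":0},{"offset":[0,0,0.2],"roll":0},{"offset":[0,0,0.2],"roll":0}]' | sed -n 2p\;4p
python3 -m creep '[{"offset":[0,0,0.1],"roll":0},{"offset":[0,0,0.2],"roll":0},{"offset":[0,0,0.2],"roll":0}]' | sed -n 2p\;4p; done
```

```text
tcp_pos: [0.5779, 0.2557, 0.1901]
contact_force: [-8.7, -3.3, 26.5]
tcp_pos: [0.5779, 0.2557, 0.19]
contact_force: [-12.9, -4.8, 38.0]
tcp_pos: [0.5779, 0.2557, 0.1899]
contact_force: [-15.7, -5.9, 49.8]
tcp_pos: [0.578, 0.2557, 0.1897]
contact_force: [-20.6, -7.1, 62.0]
```

```bash
python3 -m creep '[{"offset":[0,0,-0.3],"roll":0},{"offset":[0,0,-0.7],"roll":0},{"offset":[0,0,-0.7],"roll":0}]' | sed -n 2p\;4p
python3 - <<'E'
from m import *
snap('wrist','w5.png');meas('wrist',W)
E
```

```text
tcp_pos: [0.5782, 0.2558, 0.1902]
contact_force: [-5.7, -1.8, 20.8]
wrist 50 [0.5783 0.2553] 0.8678084107792248 0.84
```

View pics/w5.png

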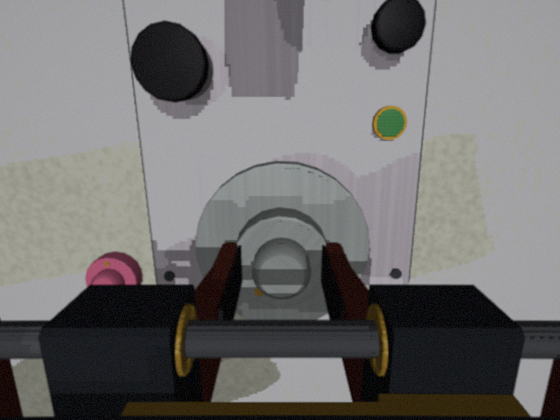

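The tips rest on the disc face on either side of the spigot at (268,281), so tip_reach is about 22 mm. I'll back off slightly, grip and lift.

```bash
python3 -m creep '[{"offset":[0,0,-0.2],"roll":0},{"offset":[0,0,-0.3],"roll":0},{"offset":[0,0,-0.3],"roll":0}]' | sed -n 2p\;4p
python3 -m creep '[{"offset":[0,0,0],"roll":0},{"offset":[0,0,0],"roll":0},{"offset":[0,0,0],"roll":0},{"offset":[0,0,0],"roll":0}]' 1 | sed -n 2p\;4,6p
python3 -m creep '[{"offset":[0,0,-0.5],"roll":0},{"offset":[0,0,-1.5],"roll":0},{"offset":[0,0,-3],"roll":0},{"offset":[0,0,-4.5],"roll":0},{"offset":[0,0,-5],"roll":0}]'
python3 - <<'E'
from m import *
W[3]=('50',.025,get_state()['tcp_pos'][2]-.0415,(.5782,.2555))
snap('side','s2.png');meas('wrist',W)
E
```

```text
tcp_pos: [0.5781, 0.2557, 0.1904]
contact_force: [-0.5, -0.5, 3.7]
tcp_pos: [0.5783, 0.2557, 0.1904]
contact_force: [0.8, -0.3, 0.4]
opening: 0.307
grasp_force: 30.2
time: 13.5
tcp_pos: [0.5788, 0.2559, 0.2427]
tool_rot: [[-0.001, 1.0, 0.002], [1.0, 0.001, 0.001], [0.001, 0.002, -1.0]]
contact_force: [0.4, -0.1, -2.9]
opening: 0.31
grasp_force: 30.2
wrist 50 [0.5787 0.2567] 0.7088268449742885 0.63
```

Gripping the spigot now (27 mm). I'll carry it to a free bench spot at about (0.52, 0.07).

```bash
python3 -m creep '[{"offset":[-2,-1,0],"roll":0},{"offset":[-6,-2,0],"roll":0},{"offset":[-10.5,-4,0],"roll":0},{"offset":[-15,-5,0],"roll":0},{"offset":[-18.5,-6,0],"roll":0}]' | sed -n 2p
python3 -m creep '[{"offset":[0,0,3],"roll":0},{"offset":[0,0,7.5],"roll":0},{"offset":[0,0,12],"roll":0},{"offset":[0,0,16],"roll":0},{"offset":[0,0,19],"roll":0}]' | sed -n 2p
python3 -m creep '[{"offset":[0,0,0.2],"roll":0},{"offset":[0,0,0.4],"roll":0},{"offset":[0,0,0.6],"roll":0},{"offset":[0,0,0.6],"roll":0}]' | sed -n 2p\;4p
```

```text
tcp_pos: [0.5166, 0.0686, 0.2398]
tcp_pos: [0.5163, 0.0705, 0.0478]
tcp_pos: [0.5195, 0.0707, 0.046]
contact_force: [0.2, -1.0, -2.0]
```

```bash
python3 -m creep '[{"offset":[0,0,0.2],"roll":0},{"offset":[0,0,0.3],"roll":0},{"offset":[0,0,0.4],"roll":0},{"offset":[0,0,0.4],"roll":0}]' | sed -n 2p\;4p
python3 -m creep '[{"offset":[0,0,0.1],"roll":0},{"offset":[0,0,0.2],"roll":0},{"offset":[0,0,0.2],"roll":0}]' | sed -n 2p\;4p
```

```text
tcp_pos: [0.5182, 0.0707, 0.0407]
contact_force: [-0.6, -0.5, -3.1]
tcp_pos: [0.5184, 0.0707, 0.0403]
contact_force: [-4.7, -0.6, 17.5]
```

```bash
python3 -m creep '[{"offset":[0,0,-0.2],"roll":0},{"offset":[0,0,-0.2],"roll":0},{"offset":[0,0,-0.2],"roll":0}]' 0.1 | sed -n 2p\;4,5p
python3 -m creep '[{"offset":[0,0,-2],"roll":0},{"offset":[0,0,-6],"roll":0},{"offset":[0,0,-11],"roll":0},{"offset":[0,0,-16],"roll":0},{"offset":[0,0,-20],"roll":0}]' | sed -n 2p
python3 -m creep '[{"offset":[-4.5,0,-1],"roll":0},{"offset":[-9,0,-1],"roll":0},{"offset":[-13.5,0,-1],"roll":0},{"offset":[-18,0,-1],"roll":0},{"offset":[-22,0,-1],"roll":0}]' | sed -n 2p
python3 -m creep '[{"offset":[-4.5,-1,0],"roll":0},{"offset":[-9,-2,0],"roll":0},{"offset":[-12,-3,0],"roll":0},{"offset":[-14,-4,0],"roll":0},{"offset":[-14,-4,0],"roll":0}]' | sed -n 2p
python3 - <<'E'
from m import *
W[3]=('50',.025,0,(.5184,.0707))
meas('wrist',W)
meas('wrist',W)
im=snap('top','t2.png'); meas('top',W)
cv2.imwrite('pics/t2c.png',cv2.resize(im[150:300,100:300,::-1],None,fx=4,fy=4))
E
```

```text
tcp_pos: [0.5185, 0.0707, 0.0407]
contact_force: [-0.6, -0.4, 0.0]
opening: 0.448
tcp_pos: [0.5187, 0.0706, 0.2433]
tcp_pos: [0.5182, -0.1514, 0.2505]
tcp_pos: [0.4775, -0.2919, 0.2501]
wrist 88 [ 0.4652 -0.3609] 0.9165129271144602 0.81
wrist 74 [ 0.6137 -0.2653] 0.9553469641561672 0.94
wrist 62 [ 0.4263 -0.1794] 0.9749064214849003 0.81
wrist 88 [ 0.4656 -0.3627] 0.9002895777852471 0.56
wrist 74 [ 0.6127 -0.2664] 0.9558537824670472 0.91
wrist 62 [ 0.426  -0.1807] 0.9705335273209451 0.89
top 88 none
top 74 [ 0.6099 -0.2642] 0.8874383521903104 0.56
top 62 [ 0.4231 -0.1778] 0.9603432583539202 0.63
top 50 [0.5154 0.0729] 0.9409645787472484 0.58
```

View pics/t2c.png

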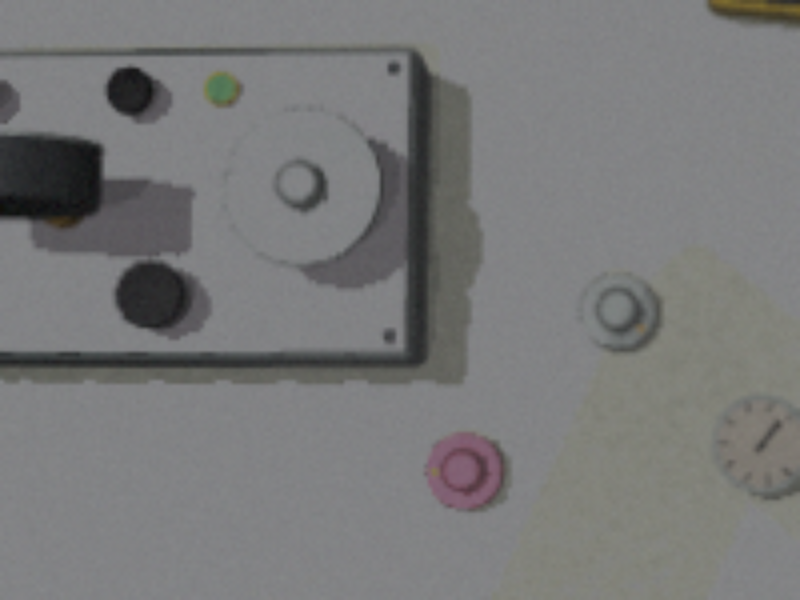

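The top crop shows the carrier empty, with its spigot at crop (185,300), and the 50 standing at crop (310,618). Now to the 88.

```bash
python3 -m creep '[{"offset":[-3,-0.5,2],"roll":0},{"offset":[-6,-1,5],"roll":0},{"offset":[-7.2,-1.4,8],"roll":0},{"offset":[-7.2,-1.4,10],"roll":0},{"offset":[-7.2,-1.4,10],"roll":0}]' 0.1| sed -n 2p
python3 -m creep '[{"offset":[0,0,0],"roll":0},{"offset":[0,0,0],"roll":0}]' | sed -n 2p
python3 - <<'E'
from m import *
meas('wrist',W[:1]);meas('wrist',W[:1])
cm=camera_model('top');print(at_z(cm,(195.9,174.6),.164),at_z(cm,(196.1,175),.15))
E
cp pics/last.png pics/w6.png
```

```text
tcp_pos: [0.4633, -0.3596, 0.1477]
tcp_pos: [0.4658, -0.3615, 0.1521]
wrist 88 [ 0.4629 -0.3638] 0.977229691346336 0.89
wrist 88 [ 0.4626 -0.3637] 0.9773923961764864 0.65
[0.5737 0.2554 0.164 ] [0.5753 0.2572 0.15  ]
```

View pics/w6.png

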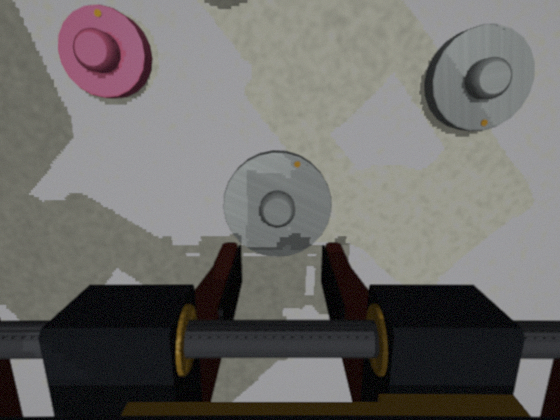

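The 88's spigot at (208,277) sits between the fingers in the wrist view, about 2 mm off. Correcting and descending.

```bash
python3 -m creep '[{"offset":[-0.1,-0.1,2],"roll":0},{"offset":[-0.2,-0.2,5],"roll":0},{"offset":[-0.2,-0.2,8],"roll":0},{"offset":[-0.2,-0.2,10],"roll":0},{"offset":[-0.2,-0.2,10.3],"roll":0}]'| sed -n 2p
python3 -m creep '[{"offset":[0,0,0],"roll":0},{"offset":[0,0,0],"roll":0},{"offset":[0,0,0],"roll":0}]' | sed -n 2p\;4p
python3 - <<'E'
from m import *
meas('wrist',W[:1])
E
```

```text
tcp_pos: [0.4616, -0.3622, 0.0458]
tcp_pos: [0.4636, -0.3642, 0.0491]
contact_force: [-0.3, -0.0, -0.7]
wrist 88 [ 0.4626 -0.3595] 0.7615227312971605 0.56
```

```bash
python3 -m creep '[{"offset":[0,0,0.2],"roll":0},{"offset":[0,0,0.4],"roll":0},{"offset":[0,0,0.6],"roll":0},{"offset":[0,0,0.7],"roll":0},{"offset":[0,0,0.7],"roll":0}]'| sed -n 2p\;4p
python3 -m creep '[{"offset":[0,0,0],"roll":0},{"offset":[0,0,0],"roll":0}]' | sed -n 2p\;4p
python3 -m creep '[{"offset":[0,0,0],"roll":0},{"offset":[0,0,0],"roll":0},{"offset":[0,0,0],"roll":0},{"offset":[0,0,0],"roll":0}]' 1 | sed -n 2p\;4,6p
```

```text
tcp_pos: [0.4626, -0.3633, 0.0405]
contact_force: [-0.2, 0.5, 0.2]
tcp_pos: [0.4627, -0.3634, 0.0405]
contact_force: [-0.0, -0.2, 0.3]
tcp_pos: [0.4627, -0.3634, 0.0406]
contact_force: [-0.6, -0.7, 0.7]
opening: 0.301
grasp_force: 30.0
```

```bash
python3 -m creep '[{"offset":[0,0,-0.5],"roll":0},{"offset":[0,0,-1.5],"roll":0},{"offset":[0,0,-3],"roll":0},{"offset":[0,0,-5],"roll":0},{"offset":[0,0,-7.5],"roll":0}]'| sed -n 2p\;4,6p
python3 -m creep '[{"offset":[0,0,-3],"roll":0},{"offset":[1,0,-6],"roll":0},{"offset":[2.5,0,-9],"roll":0},{"offset":[5,0.5,-12],"roll":0},{"offset":[8,1,-14],"roll":0}]'| sed -n 2p\;4,6p
python3 -m creep '[{"offset":[3.5,0.5,0],"roll":0},{"offset":[7.5,1.5,0],"roll":0},{"offset":[12,3,0],"roll":0},{"offset":[16.5,4.5,0],"roll":0},{"offset":[21,6,0],"roll":0}]'| sed -n 2p
python3 -m creep '[{"offset":[4.5,1.2,0],"roll":0},{"offset":[9,2.4,0],"roll":0},{"offset":[13.5,3.3,0],"roll":0},{"offset":[17.5,4,0],"roll":0},{"offset":[21,4.5,0],"roll":0}]'| sed -n 2p
python3 -m creep '[{"offset":[3,0,0],"roll":0},{"offset":[6,0,0],"roll":0},{"offset":[8,0,0],"roll":0},{"offset":[9,0,0],"roll":0},{"offset":[9,0,0],"roll":0}]'| sed -n 2p\;4,6p
```

```text
tcp_pos: [0.4617, -0.3623, 0.1156]
contact_force: [0.1, 0.2, -8.4]
opening: 0.307
grasp_force: 30.0
tcp_pos: [0.4727, -0.2833, 0.2579]
contact_force: [1.3, 0.1, -7.6]
opening: 0.303
grasp_force: 30.0
tcp_pos: [0.5316, -0.0713, 0.2557]
tcp_pos: [0.5763, 0.139, 0.2555]
tcp_pos: [0.5763, 0.2276, 0.2554]
contact_force: [-0.8, -0.7, -8.6]
opening: 0.304
grasp_force: 30.0
```

```bash
python3 -m creep '[{"offset":[0,0,0],"roll":0},{"offset":[0,0,0],"roll":0},{"offset":[0,0,0],"roll":0}]' | sed -n 2,6p
python3 - <<'E'
from m import *
z=get_state()['tcp_pos'];snap('wrist','w7.png'); meas('wrist',[('88',.044,z[2]-.0404,z[:2])]); print(np.array(camera_model('wrist')['world_from_camera']))
E
```

```text
tcp_pos: [0.5772, 0.2255, 0.2557]
tool_rot: [[0.0, 1.0, -0.0], [1.0, -0.0, -0.0], [-0.0, -0.0, -1.0]]
contact_force: [0.5, -0.5, -8.5]
opening: 0.306
grasp_force: 30.0
wrist 88 [0.5772 0.234 ] 0.6674587345611684 0.72
[[ 1.      0.0002  0.0005  0.577 ]
 [ 0.0003 -0.9636 -0.2675  0.2985]
 [ 0.0004  0.2675 -0.9636  0.3963]
 [ 0.      0.      0.      1.    ]]
```

View pics/w7.png

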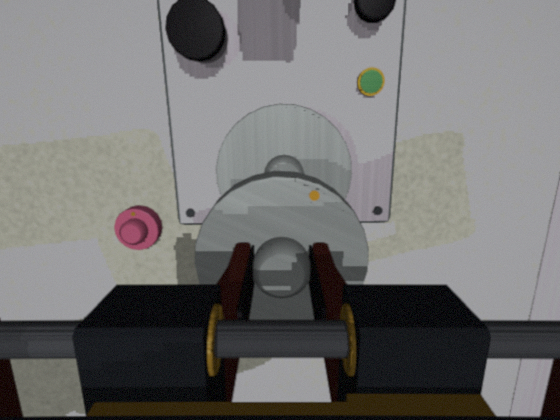

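The wrist view shows the carrier plate (columns 216–352, top edge at row 103, spigot column 284) and the held 88 (columns 195–368, top edge at row 172). I'll use these edges for the relative offset.

```bash
cat > edge.py <<'E'
from h import *
import sys
# plate / disc ellipse: fit (x,y) of circle radius R at height z to edge pixels (row,col)
from scipy.optimize import least_squares
def circ(cm,pts,R,z):
    P=np.array([at_z(cm,p,z)[:2] for p in pts])
    return least_squares(lambda c:np.hypot(*(P-c).T)-R,P.mean(0)).x
E
python3 - <<'E'
from edge import *
im=cv2.imread('pics/w7.png'); g=cv2.cvtColor(im,cv2.COLOR_BGR2GRAY)
cm=camera_model('wrist'); s=get_state(); z=s['tcp_pos']
def edges(c,R,zz,angs):
    # strongest radial gradient near predicted rim, subpixel-ish
    out=[]
    for a in angs:
        rs=np.linspace(R-.006,R+.006,49); P=proj(cm,[[c[0]+r*np.cos(a),c[1]+r*np.sin(a),zz] for r in rs]).astype(np.float32)
        v=cv2.remap(cv2.GaussianBlur(g,(3,3),0),P[:,0].reshape(1,-1),P[:,1].reshape(1,-1),cv2.INTER_LINEAR)[0].astype(float)
        d=np.abs(v[8:]-v[:-8]); k=d.argmax()
        if d[k]>8: out.append(P[k+4][::-1])
    return out
A=np.radians(np.arange(20,161,4))
for n,c,R,zz,A2 in(('plate',(.578,.255),.048,.15,A),('w88',(z[0],z[1]),.044,z[2]-.0404+.018,np.radians(np.r_[-10:60:4,120:190:4]))):
    for _ in range(3):
        e=edges(c,R,zz,A2); c=circ(cm,e,R,zz)
    P=np.array([at_z(cm,p,zz)[:2] for p in e]); print(n,c.round(4),len(e),np.std(np.hypot(*(P-c).T)).round(4))
print(z)
E
```

```text
plate [0.5791 0.2559] 36 0.0008
w88 [0.5766 0.2263] 36 0.0015
[0.57725046 0.22601256 0.25575326]
```

```bash
python3 -m creep '[{"offset":[1,0.1,0],"roll":0},{"offset":[2,0.2,0],"roll":0},{"offset":[2.9,0.2,0.5],"roll":0},{"offset":[2.9,0.2,2],"roll":0},{"offset":[2.9,0.2,3.5],"roll":0}]'| sed -n 2p
python3 -m creep '[{"offset":[0,0,0.7],"roll":0},{"offset":[0,0,0.7],"roll":0},{"offset":[0,0,0.7],"roll":0}]' | sed -n 2p\;4p
python3 -m creep '[{"offset":[0,0,0.3],"roll":0},{"offset":[0,0,0.6],"roll":0},{"offset":[0,0,0.9],"roll":0},{"offset":[0,0,1.2],"roll":0},{"offset":[0,0,1.2],"roll":0}]' | sed -n 2p\;4p
```

```text
tcp_pos: [0.5793, 0.2572, 0.2203]
tcp_pos: [0.5793, 0.2561, 0.2139]
contact_force: [0.6, -0.4, -7.8]
tcp_pos: [0.5787, 0.2555, 0.2011]
contact_force: [0.5, -0.3, -8.3]
```

The recess is 3 mm over the spigot with no contact. Continuing.

```bash
python3 -m creep '[{"offset":[0,0,0.3],"roll":0},{"offset":[0,0,0.6],"roll":0},{"offset":[0,0,0.8],"roll":0},{"offset":[0,0,0.9],"roll":0},{"offset":[0,0,0.9],"roll":0}]' | sed -n 2p\;4p
python3 -m creep '[{"offset":[0,0,0.1],"roll":0},{"offset":[0,0,0.2],"roll":0},{"offset":[0,0,0.2],"roll":0}]' | sed -n 2p\;4p
```

```text
tcp_pos: [0.579, 0.2557, 0.1925]
contact_force: [0.6, -0.0, -8.2]
tcp_pos: [0.5792, 0.2557, 0.1907]
contact_force: [0.1, -0.2, -7.0]
```

```bash
python3 -m creep '[{"offset":[0,0,0.1],"roll":0},{"offset":[0,0,0.1],"roll":0}]' | sed -n 2p\;4p
python3 -m creep '[{"offset":[0,0,-0.1],"roll":0},{"offset":[0,0,-0.1],"roll":0},{"offset":[0,0,-0.1],"roll":0}]' 0.1 | sed -n 2p\;4,5p
python3 -m creep '[{"offset":[0,0,-2],"roll":0},{"offset":[0,0,-4],"roll":0},{"offset":[-1,0,-7],"roll":0},{"offset":[-3,0,-8],"roll":0},{"offset":[-3,0,-8],"roll":0}]' | sed -n 2p
python3 -m creep '[{"offset":[0,0,0],"roll":0},{"offset":[0,0,0],"roll":0}]' | sed -n 1,2p
python3 - <<'E'
from m import *
W=[('88',.044,.15,(.579,.2557)),('74',.037,0,(.61,-.265))]
meas('wrist',W);meas('side',W);meas('top',W)
E
```

```text
tcp_pos: [0.5792, 0.2557, 0.1906]
contact_force: [-3.5, -0.9, 0.1]
tcp_pos: [0.58, 0.2559, 0.1914]
contact_force: [-0.5, -0.7, -0.4]
opening: 0.454
tcp_pos: [0.5808, 0.2245, 0.2733]
time: 27.05
tcp_pos: [0.5787, 0.2261, 0.2698]
wrist 88 [0.5792 0.2555] 0.9733053314687542 0.58
side 88 [0.5779 0.254 ] 0.9480547897247386 0.89
side 74 [ 0.6064 -0.2719] 0.7894105894105894 0.66
top 88 [0.5746 0.2354] 0.07518022657054584 0.6
top 74 [ 0.6091 -0.265 ] 0.9295056741681093 0.64
```

The 88 is seated: full contact at the expected height, and the fit puts it at (0.579, 0.2555). Next the 74.

```bash
python3 -m creep '[{"offset":[-3.5,0,0],"roll":0},{"offset":[-8,0.3,0],"roll":0},{"offset":[-12.5,0.6,0],"roll":0},{"offset":[-17,1,0],"roll":0},{"offset":[-21.5,1.5,0],"roll":0}]'| sed -n 2p
python3 -m creep '[{"offset":[-4.5,0.3,0],"roll":0},{"offset":[-9,0.6,0],"roll":0},{"offset":[-13.5,1,0],"roll":0},{"offset":[-18,1.5,0],"roll":0},{"offset":[-22,1.9,0],"roll":0}]'| sed -n 2p
python3 -m creep '[{"offset":[-3.5,0,2],"roll":0},{"offset":[-5,0,5],"roll":0},{"offset":[-5.6,0,8],"roll":0},{"offset":[-5.8,0,11],"roll":0},{"offset":[-5.8,0,12],"roll":0}]'| sed -n 2p
python3 -m creep '[{"offset":[0,0,0],"roll":0},{"offset":[0,0,0],"roll":0},{"offset":[0,0,0],"roll":0}]' | sed -n 1,2p
python3 - <<'E'
from m import *
meas('wrist',W[1:2]);meas('wrist',W[1:2]);print(get_state()['tcp_pos'])
E
```

```text
tcp_pos: [0.5943, 0.0093, 0.2707]
tcp_pos: [0.6137, -0.2115, 0.2706]
tcp_pos: [0.6116, -0.2667, 0.147]
time: 29.15
tcp_pos: [0.6149, -0.2675, 0.1526]
wrist 74 [ 0.6129 -0.2669] 0.9685424841533353 0.95
wrist 74 [ 0.613  -0.2668] 0.9733547925608012 0.7
[ 0.6142 -0.2674  0.1518]
```

```bash
python3 -m creep '[{"offset":[0,-0.1,2],"roll":0},{"offset":[0,-0.1,5],"roll":0},{"offset":[0,-0.1,8],"roll":0},{"offset":[0,-0.1,10],"roll":0},{"offset":[0,-0.1,10.3],"roll":0}]'| sed -n 2p
python3 -m creep '[{"offset":[0,0,0],"roll":0},{"offset":[0,0,0],"roll":0},{"offset":[0,0,0],"roll":0},{"offset":[0,0,0],"roll":0}]' | sed -n 2p\;4p
python3 -m creep '[{"offset":[0,0,0.2],"roll":0},{"offset":[0,0,0.4],"roll":0},{"offset":[0,0,0.5],"roll":0},{"offset":[0,0,0.5],"roll":0},{"offset":[0,0,0.5],"roll":0}]'| sed -n 2p\;4p
```

```text
tcp_pos: [0.611, -0.2663, 0.0453]
tcp_pos: [0.6134, -0.2677, 0.0489]
contact_force: [0.1, 0.0, -0.3]
tcp_pos: [0.6125, -0.2672, 0.0425]
contact_force: [0.4, -0.6, -0.1]
```

```bash
python3 -m creep '[{"offset":[0,0,0.1],"roll":0},{"offset":[0,0,0.2],"roll":0},{"offset":[0,0,0.2],"roll":0}]' | sed -n 2p\;4p
python3 -m creep '[{"offset":[0,0,0],"roll":0},{"offset":[0,0,0],"roll":0},{"offset":[0,0,0],"roll":0},{"offset":[0,0,0],"roll":0}]' 1 | sed -n 2p\;4,6p
```

```text
tcp_pos: [0.6126, -0.2672, 0.0405]
contact_force: [-0.0, 0.6, -0.0]
tcp_pos: [0.6128, -0.2673, 0.0406]
contact_force: [0.0, -1.9, -1.1]
opening: 0.306
grasp_force: 30.0
```

```bash
python3 -m creep '[{"offset":[0,0,-0.5],"roll":0},{"offset":[0,0,-1.5],"roll":0},{"offset":[0,0,-3.5],"roll":0},{"offset":[0,0,-6],"roll":0},{"offset":[0,0,-9],"roll":0}]'| sed -n 2p\;4,6p
python3 -m creep '[{"offset":[0,0,-3],"roll":0},{"offset":[0.5,0,-6.5],"roll":0},{"offset":[2,0,-10],"roll":0},{"offset":[4.5,-0.3,-12.5],"roll":0},{"offset":[8,-0.6,-14],"roll":0}]'| sed -n 2p\;4,6p
python3 -m creep '[{"offset":[3.8,-0.3,0],"roll":0},{"offset":[8,-0.6,0],"roll":0},{"offset":[12.5,-1,0],"roll":0},{"offset":[17,-1.4,0],"roll":0},{"offset":[21.5,-1.7,0],"roll":0}]'| sed -n 2p
python3 -m creep '[{"offset":[4.5,-0.3,0],"roll":0},{"offset":[9,-0.6,0],"roll":0},{"offset":[13.5,-0.9,0],"roll":0},{"offset":[17.5,-1.1,0],"roll":0},{"offset":[19.5,-1.1,0],"roll":0}]'| sed -n 2p
python3 -m creep '[{"offset":[0,0,0],"roll":0},{"offset":[0,0,0],"roll":0},{"offset":[0,0,0],"roll":0},{"offset":[0,0,0],"roll":0}]' | sed -n 2p\;4,6p
cat > rel.py <<'E'
from edge import *
import sys
def edges(g,cm,c,R,zz,angs):
    out=[]
    for a in angs:
        rs=np.linspace(R-.005,R+.005,49); P=proj(cm,[[c[0]+r*np.cos(a),c[1]+r*np.sin(a),zz] for r in rs]).astype(np.float32)
        v=cv2.remap(g,P[:,0].reshape(1,-1),P[:,1].reshape(1,-1),cv2.INTER_LINEAR)[0].astype(float)
        d=np.abs(v[8:]-v[:-8]); k=d.argmax()
        if d[k]>8: out.append(P[k+4][::-1])
    return out
def run(low,held,f):
    s=get_state(); z=s['tcp_pos']; cm=camera_model('wrist'); g=cv2.GaussianBlur(cv2.cvtColor(snap('wrist',f),cv2.COLOR_RGB2GRAY),(3,3),0)
    for n,c,R,zz,A in(('low',low[0],low[1],low[2],np.radians(np.arange(20,161,4))),('held',z[:2],held,z[2]-.0224,np.radians(np.r_[-10:60:4,120:190:4]))):
        for _ in range(3): e=edges(g,cm,c,R,zz,A); c=circ(cm,e,R,zz)
        P=np.array([at_z(cm,p,zz)[:2] for p in e]); print(n,c.round(4),len(e),np.std(np.hypot(*(P-c).T)).round(4))
    print('tcp',z.round(4))
E
python3 -c "
from rel import *
run(((.579,.2555),.044,.168),.037,'w8.png')"
```

```text
tcp_pos: [0.6113, -0.2666, 0.1306]
contact_force: [0.2, 0.8, -6.6]
opening: 0.306
grasp_force: 30.0
tcp_pos: [0.607, -0.1881, 0.2736]
contact_force: [-0.4, 0.9, -5.6]
opening: 0.307
grasp_force: 30.0
tcp_pos: [0.588, 0.0294, 0.2709]
tcp_pos: [0.5765, 0.2261, 0.2708]
tcp_pos: [0.5781, 0.2215, 0.2707]
contact_force: [0.6, 0.0, -6.8]
opening: 0.306
grasp_force: 30.0
low [0.5785 0.2549] 36 0.0019
held [0.5779 0.2216] 36 0.0009
tcp [0.5781 0.2215 0.2707]
```

```bash
python3 -m creep '[{"offset":[1,0.1,0],"roll":0},{"offset":[2.4,0.1,0],"roll":0},{"offset":[3.4,0.1,0.5],"roll":0},{"offset":[3.4,0.1,2],"roll":0},{"offset":[3.4,0.1,3.5],"roll":0}]'| sed -n 2p
python3 -m creep '[{"offset":[0,0,0.4],"roll":0},{"offset":[0,0,0.4],"roll":0},{"offset":[0,0,0.4],"roll":0}]' | sed -n 2p\;4p
python3 -m creep '[{"offset":[0,0,0.3],"roll":0},{"offset":[0,0,0.6],"roll":0},{"offset":[0,0,0.9],"roll":0},{"offset":[0,0,1.2],"roll":0},{"offset":[0,0,1.2],"roll":0}]' | sed -n 2p\;4p
```

```text
tcp_pos: [0.5792, 0.2583, 0.2352]
tcp_pos: [0.5795, 0.2572, 0.2321]
contact_force: [0.1, 0.1, -6.0]
tcp_pos: [0.5787, 0.2565, 0.2191]
contact_force: [0.1, -0.7, -6.9]
```

```bash
python3 -m creep '[{"offset":[-0.1,0,0.3],"roll":0},{"offset":[-0.1,0,0.6],"roll":0},{"offset":[-0.1,0,0.8],"roll":0},{"offset":[-0.1,0,0.9],"roll":0},{"offset":[-0.1,0,0.9],"roll":0}]' | sed -n 2p\;4p
python3 -m creep '[{"offset":[0,0,0.1],"roll":0},{"offset":[0,0,0.2],"roll":0},{"offset":[0,0,0.2],"roll":0}]' | sed -n 2p\;4p
```

```text
tcp_pos: [0.579, 0.2557, 0.2105]
contact_force: [0.9, -0.3, -6.2]
tcp_pos: [0.5791, 0.2557, 0.2087]
contact_force: [-0.7, -0.2, -5.8]
```

```bash
python3 -m creep '[{"offset":[0,0,0.1],"roll":0},{"offset":[0,0,0.1],"roll":0}]' | sed -n 2p\;4p
python3 -m creep '[{"offset":[0,0,-0.1],"roll":0},{"offset":[0,0,-0.1],"roll":0},{"offset":[0,0,-0.1],"roll":0}]' 0.1 | sed -n 2p\;4,5p
python3 -m creep '[{"offset":[0,0,-2],"roll":0},{"offset":[0,0,-4],"roll":0},{"offset":[-1,0,-7],"roll":0},{"offset":[-3,0,-8],"roll":0},{"offset":[-3,0,-8],"roll":0}]' | sed -n 2p
python3 -m creep '[{"offset":[0,0,0],"roll":0},{"offset":[0,0,0],"roll":0}]' | sed -n 1,2p
python3 - <<'E'
from m import *
W=[('74',.037,.168,(.579,.2557))]
meas('wrist',W);meas('side',W)
E
```

```text
tcp_pos: [0.5792, 0.2557, 0.2086]
contact_force: [-2.8, -0.7, 1.7]
tcp_pos: [0.5797, 0.2559, 0.2091]
contact_force: [0.0, 0.1, -0.3]
opening: 0.447
tcp_pos: [0.5806, 0.2245, 0.2911]
time: 37.2
tcp_pos: [0.5787, 0.2261, 0.2877]
wrist 74 [0.5792 0.256 ] 0.977188548062987 0.86
side 74 [0.5777 0.2544] 0.9148191365227538 0.61
```

The 74 is down. Now the 62 at about (0.426, -0.180).

```bash
python3 -m creep '[{"offset":[-3.5,-1,0],"roll":0},{"offset":[-7.5,-2.5,0],"roll":0},{"offset":[-11.5,-4,0],"roll":0},{"offset":[-15.5,-5.5,0],"roll":0},{"offset":[-19.5,-7,0],"roll":0}]'| sed -n 2p
python3 -m creep '[{"offset":[-4,-1.6,0.5],"roll":0},{"offset":[-8,-3.2,1],"roll":0},{"offset":[-12,-4.8,2],"roll":0},{"offset":[-16,-6.4,3.5],"roll":0},{"offset":[-19.5,-7.8,5],"roll":0}]'| sed -n 2p
python3 -m creep '[{"offset":[-1.5,-0.4,2],"roll":0},{"offset":[-1.7,-0.5,5],"roll":0},{"offset":[-1.7,-0.5,7.5],"roll":0},{"offset":[-1.7,-0.5,8.5],"roll":0},{"offset":[-1.7,-0.5,8.5],"roll":0}]'| sed -n 2p
python3 -m creep '[{"offset":[0,0,0],"roll":0},{"offset":[0,0,0],"roll":0},{"offset":[0,0,0],"roll":0}]' | sed -n 1,2p
python3 - <<'E'
from m import *
meas('wrist',W[2:3]);meas('wrist',W[2:3]);print(get_state()['tcp_pos'])
E
cp pics/last.png pics/w9.png
```

```text
tcp_pos: [0.5086, 0.0296, 0.2884]
tcp_pos: [0.4309, -0.166, 0.2384]
tcp_pos: [0.4258, -0.1807, 0.1525]
time: 39.2
tcp_pos: [0.4274, -0.1817, 0.1547]
wrist 62 [ 0.4257 -0.1807] 0.9626237357434905 0.93
wrist 62 [ 0.4257 -0.1809] 0.9528252493656781 0.78
[ 0.4268 -0.1816  0.1541]
```

View pics/w9.png

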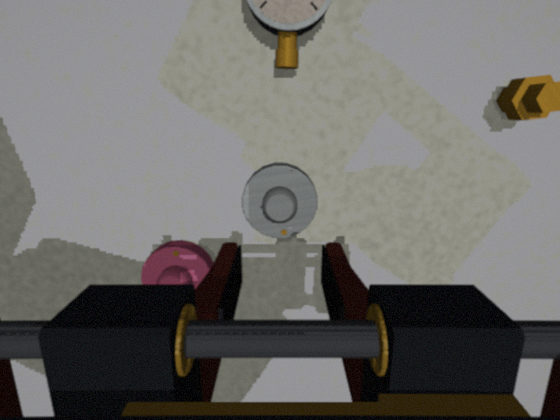

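The steel 62 has its spigot at (205,278), and the pink one at (270,180) is clear of the fingers. Descending.

```bash
python3 -m creep '[{"offset":[0,-0.1,2],"roll":0},{"offset":[0.1,-0.1,5],"roll":0},{"offset":[0.1,-0.1,8],"roll":0},{"offset":[0.1,-0.1,10],"roll":0},{"offset":[0.1,-0.1,10.5],"roll":0}]'| sed -n 2p
python3 -m creep '[{"offset":[0,0,0],"roll":0},{"offset":[0,0,0],"roll":0},{"offset":[0,0,0],"roll":0},{"offset":[0,0,0],"roll":0}]' | sed -n 2p\;4p
python3 -m creep '[{"offset":[0,0,0.2],"roll":0},{"offset":[0,0,0.4],"roll":0},{"offset":[0,0,0.5],"roll":0},{"offset":[0,0,0.5],"roll":0},{"offset":[0,0,0.5],"roll":0}]'| sed -n 2p\;4p
```

```text
tcp_pos: [0.4244, -0.1798, 0.047]
tcp_pos: [0.4262, -0.1808, 0.0496]
contact_force: [-0.2, 0.2, -0.1]
tcp_pos: [0.4255, -0.1804, 0.0436]
contact_force: [0.5, 0.3, -1.0]
```

```bash
python3 -m creep '[{"offset":[0,0,0.1],"roll":0},{"offset":[0,0,0.3],"roll":0},{"offset":[0,0,0.3],"roll":0}]' | sed -n 2p\;4p
python3 -m creep '[{"offset":[0,0,0],"roll":0},{"offset":[0,0,0],"roll":0},{"offset":[0,0,0],"roll":0},{"offset":[0,0,0],"roll":0}]' 1 | sed -n 2p\;4,6p
```

```text
tcp_pos: [0.4256, -0.1804, 0.0405]
contact_force: [-0.5, -0.5, 0.4]
tcp_pos: [0.4256, -0.1804, 0.0406]
contact_force: [0.3, 0.5, -1.9]
opening: 0.304
grasp_force: 30.0
```

```bash
python3 -m creep '[{"offset":[0,0,-0.5],"roll":0},{"offset":[0,0,-1.5],"roll":0},{"offset":[0,0,-3.5],"roll":0},{"offset":[0,0,-6],"roll":0},{"offset":[0,0,-9.5],"roll":0}]'| sed -n 2p\;4,6p
python3 -m creep '[{"offset":[0,0,-3.5],"roll":0},{"offset":[0.5,0,-7],"roll":0},{"offset":[2,0.5,-11],"roll":0},{"offset":[4,1.3,-14],"roll":0},{"offset":[7,2.5,-15.5],"roll":0}]'| sed -n 2p\;4,6p
python3 -m creep '[{"offset":[3.5,1.3,0],"roll":0},{"offset":[7.5,2.8,0],"roll":0},{"offset":[11.5,4.3,0],"roll":0},{"offset":[15.5,5.8,0],"roll":0},{"offset":[19.5,7.3,0],"roll":0}]'| sed -n 2p
python3 -m creep '[{"offset":[4,1.6,0],"roll":0},{"offset":[8,3,0],"roll":0},{"offset":[11,4.3,0],"roll":0},{"offset":[13,5.2,0],"roll":0},{"offset":[13.8,5.5,0],"roll":0}]'| sed -n 2p
python3 -m creep '[{"offset":[0,0,0],"roll":0},{"offset":[0,0,0],"roll":0},{"offset":[0,0,0],"roll":0},{"offset":[0,0,0],"roll":0}]' | sed -n 2p\;4,6p
python3 -c "
from rel import *
run(((.579,.2557),.037,.186),.031,'w10.png')"
```

```text
tcp_pos: [0.4242, -0.1796, 0.1361]
contact_force: [1.0, -0.5, -5.2]
opening: 0.307
grasp_force: 30.0
tcp_pos: [0.451, -0.1108, 0.2943]
contact_force: [1.9, 0.1, -4.5]
opening: 0.305
grasp_force: 30.0
tcp_pos: [0.5226, 0.0864, 0.2911]
tcp_pos: [0.578, 0.2246, 0.2907]
tcp_pos: [0.5778, 0.2215, 0.2909]
contact_force: [-0.8, -0.1, -4.0]
opening: 0.307
grasp_force: 30.0
low [0.5797 0.2556] 36 0.0016
held [0.5769 0.2223] 36 0.0014
tcp [0.5778 0.2215 0.2909]
```

```bash
python3 -m creep '[{"offset":[1,0.1,0],"roll":0},{"offset":[2.4,0.1,0],"roll":0},{"offset":[3.4,0.1,0.5],"roll":0},{"offset":[3.4,0.1,2],"roll":0},{"offset":[3.4,0.1,3.5],"roll":0}]'| sed -n 2p
python3 -m creep '[{"offset":[-0.1,0,0.5],"roll":0},{"offset":[-0.1,0,0.5],"roll":0},{"offset":[-0.1,0,0.5],"roll":0}]' | sed -n 2p\;4p
python3 -m creep '[{"offset":[0,0,0.3],"roll":0},{"offset":[0,0,0.6],"roll":0},{"offset":[0,0,0.9],"roll":0},{"offset":[0,0,1.2],"roll":0},{"offset":[0,0,1.2],"roll":0}]' | sed -n 2p\;4p
```

```text
tcp_pos: [0.5792, 0.2583, 0.2552]
tcp_pos: [0.5794, 0.2561, 0.2511]
contact_force: [0.9, 1.1, -4.2]
tcp_pos: [0.5788, 0.2555, 0.2381]
contact_force: [0.5, -0.1, -4.8]
```

```bash
python3 -m creep '[{"offset":[0,0,0.3],"roll":0},{"offset":[0,0,0.6],"roll":0},{"offset":[0,0,0.8],"roll":0},{"offset":[0,0,1],"roll":0},{"offset":[0,0,1],"roll":0}]' | sed -n 2p\;4p
python3 -m creep '[{"offset":[0,0,0.1],"roll":0},{"offset":[0,0,0.2],"roll":0},{"offset":[0,0,0.2],"roll":0}]' | sed -n 2p\;4p
```

```text
tcp_pos: [0.5789, 0.2556, 0.2283]
contact_force: [0.0, -0.1, -4.1]
tcp_pos: [0.5792, 0.2557, 0.2267]
contact_force: [0.2, 0.7, -4.4]
```

```bash
python3 -m creep '[{"offset":[0,0,0.1],"roll":0},{"offset":[0,0,0.1],"roll":0}]' | sed -n 2p\;4p
python3 -m creep '[{"offset":[0,0,-0.1],"roll":0},{"offset":[0,0,-0.1],"roll":0},{"offset":[0,0,-0.1],"roll":0}]' 0.1 | sed -n 2p\;4,5p
python3 -m creep '[{"offset":[0,0,-2],"roll":0},{"offset":[0,0,-4],"roll":0},{"offset":[-1,0,-7],"roll":0},{"offset":[-3,0,-8],"roll":0},{"offset":[-3,0,-8],"roll":0}]' | sed -n 2p
python3 -m creep '[{"offset":[0,0,0],"roll":0},{"offset":[0,0,0],"roll":0}]' | sed -n 1,2p
python3 - <<'E'
from m import *
W=[('62',.031,.186,(.579,.2557))]
meas('wrist',W);meas('side',W);meas('wrist',[('50',.025,0,(.518,.0707))])
E
```

```text
tcp_pos: [0.5792, 0.2557, 0.2266]
contact_force: [-2.1, -1.4, 3.9]
tcp_pos: [0.5795, 0.2558, 0.2269]
contact_force: [-0.0, -0.7, -0.4]
opening: 0.45
tcp_pos: [0.5805, 0.2244, 0.309]
time: 47.25
tcp_pos: [0.5786, 0.2261, 0.3056]
wrist 62 [0.5791 0.2554] 0.963207116335405 0.91
side 62 [0.5775 0.2553] 0.9163096695226438 0.87
wrist 50 [0.532  0.0684] 0.3258333333333333 0.89
```

The 62 is down. Now back to the 50 at (0.518, 0.070).

```bash
python3 -m creep '[{"offset":[-3,-1,0],"roll":0},{"offset":[-7,-2.5,0],"roll":0},{"offset":[-11,-4,0],"roll":0},{"offset":[-14.5,-5.5,0],"roll":0},{"offset":[-15.5,-6,1],"roll":0}]'| sed -n 2p
python3 -m creep '[{"offset":[0,0,3],"roll":0},{"offset":[0,0,7],"roll":0},{"offset":[0,0,11],"roll":0},{"offset":[0,0,13.5],"roll":0},{"offset":[0,0,14],"roll":0}]'| sed -n 2p
python3 -m creep '[{"offset":[0,0,0],"roll":0},{"offset":[0,0,0],"roll":0},{"offset":[0,0,0],"roll":0}]' | sed -n 1,2p
python3 - <<'E'
from m import *
q=[('50',.025,0,(.518,.0707))]
meas('wrist',q);meas('wrist',q);print(get_state()['tcp_pos'])
E
```

```text
tcp_pos: [0.5188, 0.0682, 0.2976]
tcp_pos: [0.517, 0.0713, 0.1533]
time: 48.85
tcp_pos: [0.5207, 0.0709, 0.1582]
wrist 50 [0.5183 0.0701] 0.9442872008324662 0.59
wrist 50 [0.5181 0.0699] 0.939989190986946 0.92
[0.5199 0.0707 0.1576]
```

```bash
python3 -m creep '[{"offset":[0,-0.1,2],"roll":0},{"offset":[0,-0.1,5],"roll":0},{"offset":[-0.1,-0.1,8],"roll":0},{"offset":[-0.1,-0.1,10],"roll":0},{"offset":[-0.1,-0.1,10.8],"roll":0}]'| sed -n 2p
python3 -m creep '[{"offset":[0,0,0],"roll":0},{"offset":[0,0,0],"roll":0},{"offset":[0,0,0],"roll":0},{"offset":[0,0,0],"roll":0}]' | sed -n 2p\;4p
python3 -m creep '[{"offset":[0,0,0.2],"roll":0},{"offset":[0,0,0.4],"roll":0},{"offset":[0,0,0.5],"roll":0},{"offset":[0,0,0.5],"roll":0},{"offset":[0,0,0.5],"roll":0}]'| sed -n 2p\;4p
```

```text
tcp_pos: [0.5172, 0.0696, 0.0472]
tcp_pos: [0.5192, 0.0697, 0.0497]
contact_force: [-0.2, -0.4, -0.9]
tcp_pos: [0.5182, 0.0696, 0.0436]
contact_force: [0.4, 1.1, 0.7]
```

```bash
python3 -m creep '[{"offset":[0,0,0.1],"roll":0},{"offset":[0,0,0.3],"roll":0},{"offset":[0,0,0.3],"roll":0}]' | sed -n 2p\;4p
python3 -m creep '[{"offset":[0,0,0],"roll":0},{"offset":[0,0,0],"roll":0},{"offset":[0,0,0],"roll":0},{"offset":[0,0,0],"roll":0}]' 1 | sed -n 2p\;4,6p
python3 -m creep '[{"offset":[0,0,-0.5],"roll":0},{"offset":[0,0,-2],"roll":0},{"offset":[0,0,-4.5],"roll":0},{"offset":[0,0,-8],"roll":0},{"offset":[0,0,-12],"roll":0}]'| sed -n 2p\;4,6p
python3 -m creep '[{"offset":[0,0,-4],"roll":0},{"offset":[0,0,-8],"roll":0},{"offset":[0,0,-12],"roll":0},{"offset":[1,0.3,-14.5],"roll":0},{"offset":[3,1,-15],"roll":0}]'| sed -n 2p
python3 -m creep '[{"offset":[3,1.3,0],"roll":0},{"offset":[6.5,3,0],"roll":0},{"offset":[10,4.3,0],"roll":0},{"offset":[12,5,0],"roll":0},{"offset":[12.2,5,0],"roll":0}]'| sed -n 2p
python3 -m creep '[{"offset":[0,0,0],"roll":0},{"offset":[0,0,0],"roll":0},{"offset":[0,0,0],"roll":0},{"offset":[0,0,0],"roll":0}]' | sed -n 2p\;4,6p
python3 -c "
from rel import *
run(((.579,.2557),.031,.204),.025,'w11.png')"
```

```text
tcp_pos: [0.5183, 0.0697, 0.0405]
contact_force: [0.1, 0.3, 0.2]
tcp_pos: [0.5183, 0.0697, 0.0407]
contact_force: [0.1, -1.0, -0.3]
opening: 0.304
grasp_force: 30.0
tcp_pos: [0.5169, 0.0696, 0.1611]
contact_force: [0.0, -0.1, -2.6]
opening: 0.304
grasp_force: 30.0
tcp_pos: [0.5294, 0.0991, 0.3148]
tcp_pos: [0.5782, 0.2241, 0.3102]
tcp_pos: [0.5779, 0.2207, 0.3109]
contact_force: [-0.1, 0.1, -2.4]
opening: 0.308
grasp_force: 30.0
low [0.5785 0.2549] 36 0.0011
held [0.5781 0.2227] 36 0.0013
tcp [0.5779 0.2207 0.3109]
```

```bash
python3 -m creep '[{"offset":[1,0.1,0],"roll":0},{"offset":[2.4,0.1,0],"roll":0},{"offset":[3.4,0.1,0.5],"roll":0},{"offset":[3.4,0.1,2],"roll":0},{"offset":[3.4,0.1,3.5],"roll":0}]'| sed -n 2p
python3 -m creep '[{"offset":[0,0,0.5],"roll":0},{"offset":[0,0,0.5],"roll":0},{"offset":[0,0,0.5],"roll":0}]' | sed -n 2p\;4p
python3 -m creep '[{"offset":[0,0,0.3],"roll":0},{"offset":[0,0,0.6],"roll":0},{"offset":[0,0,0.9],"roll":0},{"offset":[0,0,1.2],"roll":0},{"offset":[0,0,1.2],"roll":0}]' | sed -n 2p\;4p
```

```text
tcp_pos: [0.5791, 0.2573, 0.2752]
tcp_pos: [0.5794, 0.2562, 0.2711]
contact_force: [-0.3, -0.1, -2.0]
tcp_pos: [0.5788, 0.2555, 0.2581]
contact_force: [0.7, -0.1, -3.0]
```

```bash
python3 -m creep '[{"offset":[0,0,0.3],"roll":0},{"offset":[0,0,0.6],"roll":0},{"offset":[0,0,0.6],"roll":0}]' | sed -n 2p\;4p
python3 -m creep '[{"offset":[0,0,0.3],"roll":0},{"offset":[0,0,0.5],"roll":0},{"offset":[0,0,0.6],"roll":0},{"offset":[0,0,0.6],"roll":0}]' | sed -n 2p\;4p
python3 -m creep '[{"offset":[0,0,0.1],"roll":0},{"offset":[0,0,0.2],"roll":0},{"offset":[0,0,0.2],"roll":0}]' | sed -n 2p\;4p
```

```text
tcp_pos: [0.5788, 0.2556, 0.2521]
contact_force: [-0.4, -0.1, -2.4]
tcp_pos: [0.579, 0.2556, 0.2465]
contact_force: [0.4, -0.3, -2.2]
tcp_pos: [0.5792, 0.2557, 0.2447]
contact_force: [0.6, -0.8, -2.3]
```

```bash
python3 -m creep '[{"offset":[0,0,0.1],"roll":0},{"offset":[0,0,0.1],"roll":0}]' | sed -n 2p\;4p
python3 -m creep '[{"offset":[0,0,-0.1],"roll":0},{"offset":[0,0,-0.1],"roll":0},{"offset":[0,0,-0.1],"roll":0}]' 0.1 | sed -n 2p\;4,5p
python3 -m creep '[{"offset":[0,0,-2],"roll":0},{"offset":[0,0,-4],"roll":0},{"offset":[-1,0,-7],"roll":0},{"offset":[-4,0,-8],"roll":0},{"offset":[-8,0,-8],"roll":0}]' | sed -n 2p
python3 -m creep '[{"offset":[-3,0,0],"roll":0},{"offset":[-5,0,0],"roll":0},{"offset":[-5,0,0],"roll":0},{"offset":[-5,0,0],"roll":0}]' | sed -n 1,2p
python3 - <<'E'
from m import *
q=[('50',.025,.204,(.579,.2557))]
meas('side',q);im=grab_frame('side')
cv2.imwrite('pics/end.png',cv2.resize(im[150:350,130:390,::-1],None,fx=3,fy=3))
E
```

```text
tcp_pos: [0.5792, 0.2557, 0.2446]
contact_force: [-1.1, -1.4, 4.0]
tcp_pos: [0.5793, 0.2558, 0.2447]
contact_force: [0.6, 0.6, -0.1]
opening: 0.447
tcp_pos: [0.5805, 0.1764, 0.327]
time: 56.8
tcp_pos: [0.5793, 0.1257, 0.3246]
side 50 [0.5778 0.255 ] 0.8935653581545933 0.83
```

View pics/end.png

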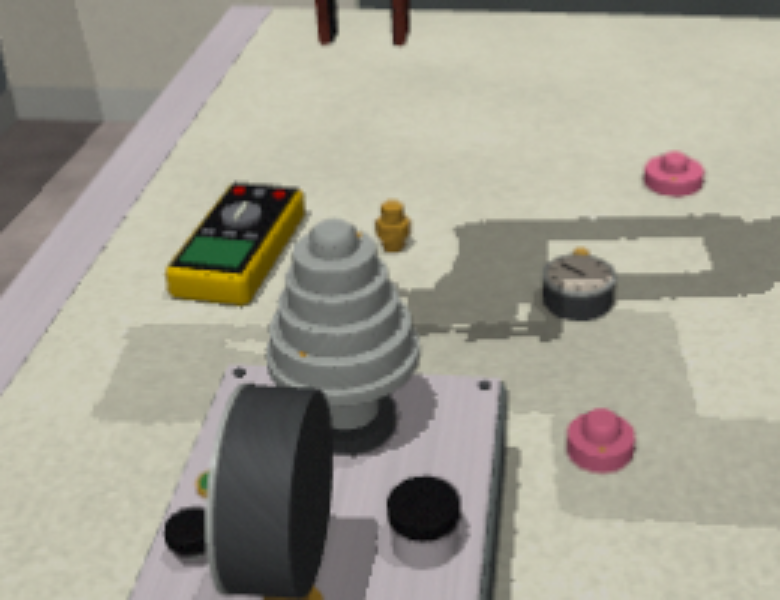

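The crop shows all four weights nested level on the carrier (column about 340, rows 220–400). The bystanders are in place and the gripper is clear, so I'll hand in.

```bash
python3 -c "
from rig import *
print(job_done())"
```

```text
the job is handed in; nothing more can be done
None
```

The 88, 74, 62 and 50 mm weights are stacked and nested on the carrier in that order, the gauge, adaptor and multimeter look undisturbed in the last picture, and the job was handed in at about 57 s, though no verdict came back.

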